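# Shut a row of tube lids with a sweep of the fingertip

## Robot

A 6-joint arm with a two-finger parallel gripper is mounted at the origin on the work surface. World frame = base frame: x ahead of the robot, y to its left, z up, the work surface at z = 0. Lengths are in m, angles in rad, forces in N, time in s.
With the tool pointing down it reaches from about 0.325 to 0.775 m from the base axis. Payload 5.5 kg.
Tool frame: the origin (TCP) lies between the finger pads; the fingertips stand 8 mm ahead of it and the grasp point (between the pads) lies 11 mm behind it (tcp_to_tips is the distance from the TCP to the fingertips, in m); z points along the fingers, y is the line along which they close (so a half turn about z gives the same grasp; the last joint's range is limited). The gripper opens to 88 mm and grips with 3 to 60 N. Pads are 20 mm wide; open, the fingers measure 115 mm over their backs; the gripper's body (75 mm by 178 mm) begins 61 mm behind the grasp point.
Start: joints at [1.09, 0.091, 1.231, -0, 1.82, -0.057], TCP at [0.247, 0.547, 0.231] pointing down, gripper open.
Joint ranges: [-2.87, 2.87], [-0.86, 2.18], [0.17, 2.46], [-1.51, 4.65], [0.06, 2.69], [-2.65, 2.65]. Speed limits (rad/s): [2.57, 2.57, 3.01, 3.14, 3.14, 3.14].

## Interface

Orientations are given as a unit quaternion [w, x, y, z].
In Python, from bench import * gives the robot as it stands. Calls block until the motion is done:
- move_to(position, orientation): joint-space move of the TCP to a pose.
- move_l(position, speed=0.15, orientation=None): straight line of the TCP; orientation=None keeps the orientation; speed is the mean speed in m/s.
- movej(angles): joint-space move.
- gripper_open() and close(): open the fingers fully, or close them until they stop; the grip force is fixed at half the most.
- hold(seconds).
- inverse_kinematics(position, orientation): joint angles nearest the present ones, or None.
- state(): the state.
- get_image(name): name is "scene" or "top" or "wrist"; returns a dict with "frame" (480x640x3 uint8, blue, green, red), "depth" (480x640 float32, m along the optical axis (not along the pixel's ray), 0 where there is no reading), "camera_matrix" (3x3 intrinsics, pixels), "k1" (the pictures are not rectified: a ray, as slopes to the right and down, at radius r is drawn at 1 + k1 r^2 times it, then the intrinsics apply), "view" (4x4, takes a point from world to camera coordinates). Camera axes: x right, y up, looking along -z (the intrinsics and any distortion apply to the point x, -y, -z); pixel columns grow to the right and rows downward; lengths in m; the calibration is good to about 2 mm. A picture is of the moment at which its call begins.
A pose or a line that the arm cannot do raises IKError and nothing moves.
- job_done(): hands the job in, once; it reports no verdict.
The state is a dict: "time": time; "joint_pos": joint angles; "dq": joint speeds; "joint_torque": joint torques, N m; "ee_pos": TCP position; "ee_rot": TCP orientation; "ft_force": force on the tool from outside, world axes, zero at the start; "moment": the same for the moment, N m; "finger_gap": finger opening in m.
Only numpy, scipy, OpenCV 4.12 (cv2) and the standard library are available. Lean on these libraries where they do the work, as an engineer would, in place of code of your own. Each camera call takes 0.05 s, during which the arm holds its last target. There are 200 camera calls.

## Task

The five snap-cap tubes in one row of the dry bath's block stand open; shut all five lids by running the closed fingertips lightly along the row, beginning at the end where the hinge side faces outwards, so that each lid in turn is folded over and lies flat on its tube. Go gently: do not press hard on the tubes, bend any lid backwards or draw a tube up out of the block, and do not touch the tubes that are already shut or disturb anything else on the bench. Finish with the hand clear.

Things in the scene. Friction and masses are not known exactly. Their poses are not given: they have to be found in the camera images.
- bath: dry bath (block heater), heavy, does not move: white housing 216 mm long from sloped control panel (-x) to back (+x), 170 mm wide. On it a grey metal block, 86 (x) x 138 (y) mm, with 3 rows of 5 wells: wells 26 mm apart in a row (along y), rows 27 mm apart (x). Origin on the bench under the block's centre; the block's flat top is 88 mm above the bench
- row: row of five open 5 ml snap-cap tubes in the block's front or back row of wells (varies). Origin: middle of the row on the block's top face; y along the row, z up. Tube axes at y = -52, -26, 0, 26, 52 mm; collars 19 mm across, mouths 8 mm above the block. Every lid hinges on the -y side of its own tube, 12 mm from the tube's axis and 8 mm above the block, hinge line along x
- row_start (a point): hinge of the first tube (the -y end of row, where the hinge side faces outwards), 8 mm above the block. The lids are all alike: a 20 mm disc, 3 mm thick, whose tab reaches 25 mm from the hinge; upright, the tip is 33 mm above the block. Pushed on its outer face from the -y side towards +y, a lid folds down on its tube: under 2 N at the tip moves it, and it stays where left
- row_end (a point): where the tab of the last tube's lid (the +y end of row) lies when shut; its height is the top face of the shut lids, 11 mm above the block's top
- closed_row: three tubes of the same kind, already shut, in the other outermost row of the block, parallel to row and 54 mm from it, tops 11 mm above the block; they are not to be touched. Origin: middle of that row on the block's top face, axes as row
- lid1 (a joint): lid of the tube at y = -52 mm of row: 0 rad = shut flat, 1.57 = standing upright, more = leaning back to -y; starts between 1.25 and 1.85
- lid2 (a joint): lid of the tube at y = -26 mm of row: 0 rad = shut flat, 1.57 = standing upright, more = leaning back to -y; starts between 1.25 and 1.85
- lid3 (a joint): lid of the tube at y = 0 mm of row: 0 rad = shut flat, 1.57 = standing upright, more = leaning back to -y; starts between 1.25 and 1.85
- lid4 (a joint): lid of the tube at y = 26 mm of row: 0 rad = shut flat, 1.57 = standing upright, more = leaning back to -y; starts between 1.25 and 1.85
- lid5 (a joint): lid of the tube at y = 52 mm of row: 0 rad = shut flat, 1.57 = standing upright, more = leaning back to -y; starts between 1.25 and 1.85
- tube1 (a joint): height in m by which the tube at y = -52 mm of row has been drawn up out of its well: 0 = seated (as at the start); it fits snugly (about 1.5 N)
- tube2 (a joint): height in m by which the tube at y = -26 mm of row has been drawn up out of its well: 0 = seated (as at the start); it fits snugly (about 1.5 N)
- tube3 (a joint): height in m by which the tube at y = 0 mm of row has been drawn up out of its well: 0 = seated (as at the start); it fits snugly (about 1.5 N)
- tube4 (a joint): height in m by which the tube at y = 26 mm of row has been drawn up out of its well: 0 = seated (as at the start); it fits snugly (about 1.5 N)
- tube5 (a joint): height in m by which the tube at y = 52 mm of row has been drawn up out of its well: 0 = seated (as at the start); it fits snugly (about 1.5 N)
- rack: blue plastic tube rack, 64 x 100 mm and 36 mm high, with small capped tubes standing in it to 44 mm, beside the dry bath; origin under its centre; leave it where it is
- bottle: white reagent bottle, 52 mm across and 105 mm high, standing behind a corner of the dry bath; origin under its centre; leave it
- marker: marker pen lying beside the dry bath, 130 mm long along its own x, 15 mm thick; origin under its middle; leave it
- cover: clear plastic cover of the dry bath put aside on the bench, 105 x 145 x 50 mm with a black knob to 68 mm; origin under its centre; leave it
- tipbox: pipette tip box, 84 x 122 x 52 mm, its clear lid standing open behind to 115 mm; origin under its centre; leave it
- timer: flat white lab timer, 62 x 72 x 18 mm; origin under its centre; leave it

How it is judged:
On the way, in this order (a step that is already met when the one before it is completed fails the run):
1. the first lid, at the row's hinge-side (-y) end, is folded over while the last one still stands (value of joint lid1 below 0.8 rad and value of joint lid5 above 1 rad), for 0.1 s.
2. the last lid of the row, at the other (+y) end, is folded over (value of joint lid5 below 0.8 rad), for 0.1 s.
At the end, for the whole second after the job is handed in: all five lids shut to within 0.15 rad (under 4 mm at the tab), and all five tubes still seated in their wells (drawn up by less than 3 mm) (value of joint each of lid1, lid2, lid3, lid4, lid5 below 0.15 rad and value of joint each of tube1, tube2, tube3, tube4, tube5 below 0.003 m); the robot touches nothing.
It fails at once if the tubes or lids of the open row are pressed with more than 40 N (contact force between any of the fingers, the arm and row above 40 N).
It fails at once if a lid is bent back past 2.2 rad on its hinge (value of joint any of lid1, lid2, lid3, lid4, lid5 above 2.2 rad).
It fails at once if a tube is drawn up more than 6 mm out of its well (value of joint any of tube1, tube2, tube3, tube4, tube5 above 0.006 m).
It fails at once if a tube that was already shut is touched (more than 1 N) (contact force between any of the fingers, the arm and closed_row above 1 N).
It fails at once if something else on the bench is moved by more than 20 mm (distance of any of rack, bottle, marker, cover, tipbox, timer from where it was at the start of the episode above 0.02 m).
It also fails if it takes over 45 s, if anything falls off the work surface, if the arm or the gripper's body presses on something with over 40 N, if the wrist force passes 120 N, or if a joint passes its speed limit or range.

## Working session

There is one attempt and no reset: what is moved stays moved. The work goes in short steps, each a Python script; the robot and the scene stay as the last script left them, time stands still between calls to the robot, and variables do not carry over. Pictures are saved under pics/ and viewed, on a budget of 10 in all, crops included, one or two more only if the job needs it, and the job is handed in when it is done.

```bash
mkdir -p pics
cat > h.py <<'E'
from bench import *
import numpy as np, cv2, pickle
def grab(n):
    im=get_image(n); pickle.dump(im,open(f'{n}.pkl','wb')); return im
def world(im,u,v,d=None):
    K=np.array(im["camera_matrix"]); k1=im["k1"]
    p=cv2.undistortPoints(np.array([[[u,v]]],float),K,np.array([k1,0,0,0.]))[0,0]
    if d is None: d=float(im["depth"][int(v),int(u)])
    c=np.array([p[0]*d,-p[1]*d,-d,1])
    return (np.linalg.inv(np.array(im["view"]))@c)[:3]
def atz(im,u,v,z):
    o=np.linalg.inv(np.array(im["view"]))[:3,3]; p=world(im,u,v,1.); return o+(p-o)*(z-o[2])/(p[2]-o[2])
def crop(im,x0,y0,x1,y1,s,name):
    cv2.imwrite(f'pics/{name}.png',cv2.resize(im["frame"][y0:y1,x0:x1],None,fx=s,fy=s,interpolation=cv2.INTER_CUBIC))
E
python3 - <<'E'
from h import *
for n in("top","scene"):
    im=grab(n); crop(im,0,0,640,480,1,n)
    print(n, im["view"], im["k1"])
print(state())
E
```

```text
top [[ 0.021505   -0.99974533 -0.00684117 -0.00989045]
 [ 0.99421061  0.02066441  0.10544307 -0.59592842]
 [-0.10527484 -0.00906912  0.99440181 -1.18425382]
 [ 0.          0.          0.          1.        ]] 0.013870036753418752
scene [[ 0.69678211  0.71723742  0.00807265 -0.40719873]
 [-0.44339641  0.42184976  0.79084917  0.17611611]
 [ 0.56382117 -0.55462894  0.61195786 -1.58652293]
 [ 0.          0.          0.          1.        ]] -0.09208502343665093
{'time': 0.1, 'joint_pos': array([ 1.09027911e+00,  9.18078917e-02,  1.23173143e+00,  8.79412050e-06,
        1.81976504e+00, -5.66779290e-02]), 'dq': array([ 0.00025876, -0.00154141, -0.00215161, -0.00054823,  0.00061864,
       -0.0001867 ]), 'joint_torque': array([ 2.55756117e-03, -4.47851872e+01, -4.07570958e+01,  7.00124307e-02,
        2.83640792e-02, -1.12603891e-04]), 'ee_pos': array([0.24663839, 0.54671195, 0.22962457]), 'ee_rot': array([-2.31235235e-04,  2.10335852e-01,  9.77628813e-01, -8.24033550e-04]), 'ft_force': array([ 0.04541098, -0.8263522 ,  0.1042057 ]), 'moment': array([-0.0355732 ,  0.02807686,  0.01019097]), 'finger_gap': 0.08783025120546621}
```

View pics/top.png

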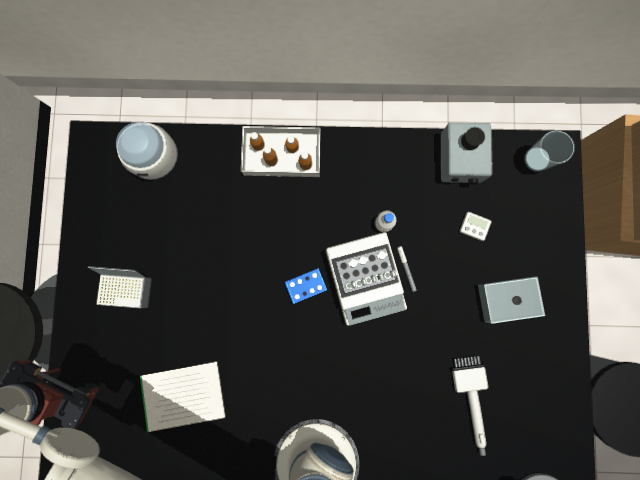

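View pics/scene.png

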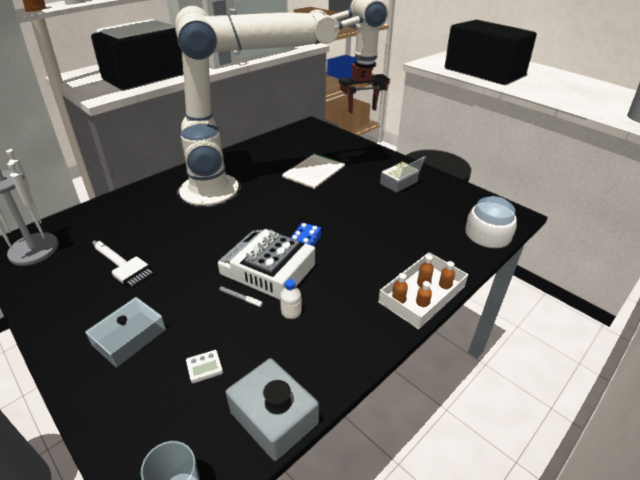

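The top view shows the bath at about (367,280), slightly turned. The open row looks like the front row (nearest the robot), at about (345–393, 285). I'll enlarge both views in one picture.

Run:
```python
import pickle,cv2,numpy as np
t=pickle.load(open('top.pkl','rb'))['frame'][235:315,325:411]; s=pickle.load(open('scene.pkl','rb'))['frame'][220:290,215:320]
a=cv2.resize(t,(430,400),interpolation=cv2.INTER_CUBIC); b=cv2.resize(s,(368,245),interpolation=cv2.INTER_CUBIC)
c=np.zeros((400,798,3),np.uint8); c[:,:430]=a; c[:245,430:]=b
cv2.imwrite('pics/c1.png',c)
```

```text
(no output)
```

View pics/c1.png

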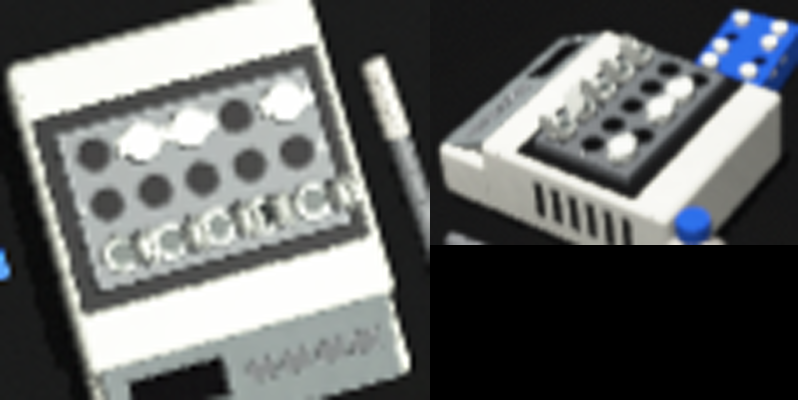

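The enlarged crop confirms it: open tubes sit in the front row at crop (120,255) to (314,202), i.e. full-image about (349,286) to (388,275). Lids stand on their right (-y) sides. The shut tubes are in the back row. Next: the pose from the empty middle-row wells, at crop (107,204) to (297,152), then a close wrist look.

```bash
cat >> h.py <<'E'
from scipy.spatial.transform import Rotation as R
def quat(yaw):  # tool down, tool y along world yaw
    y=np.array([np.cos(yaw),np.sin(yaw),0]); z=np.array([0,0,-1.]); x=np.cross(y,z)
    return R.from_matrix(np.c_[x,y,z]).as_quat()[[3,0,1,2]]
E
python3 - <<'E'
from h import *
t=pickle.load(open('top.pkl','rb'))
W=np.array([atz(t,325+u/5,235+v/5,.088)[:2] for u,v in [(107,204),(155,190),(202,178),(249,166),(297,152)]])
print(W, np.linalg.norm(np.diff(W,axis=0),axis=1))
ey=(W[0]-W[4]); ey/=np.linalg.norm(ey); ex=np.array([ey[1],-ey[0]]); yaw=np.arctan2(ex[1],ex[0])
T=np.array([atz(t,325+u/5,235+v/5,.096)[:2] for u,v in [(120,255),(170,242),(218,228),(265,215),(314,202)]])
print('yaw',yaw,'block',W.mean(0),'row',W.mean(0)-.027*ex, 'tubes', T.mean(0), np.linalg.norm(np.diff(T,axis=0),axis=1))
row=W.mean(0)-.027*ex
close()
move_to([*(row-0.06*ex),.33],quat(yaw))
im=grab('wrist'); crop(im,0,0,640,480,1.25,'w1'); print(state()['time'],state()['finger_gap'],state()['ft_force'],im['view'])
E
```

```text
[[ 0.50498066 -0.06851463]
 [ 0.51289651 -0.09372769]
 [ 0.5197547  -0.11844739]
 [ 0.52661907 -0.14318428]
 [ 0.53455798 -0.16845882]] [0.02642648 0.02565343 0.02567164 0.02649206]
yaw 0.28772638534476713 block [ 0.51976179 -0.11846656] row [ 0.49387171 -0.12612843] tubes [ 0.49323877 -0.1260236 ] [0.0270408  0.02619867 0.02556999 0.026599  ]
4.05 0.00013535908566745435 [ 0.24192321 -0.08146221  0.55226011] [[ 9.58559159e-01  2.84893543e-01 -8.67951378e-05 -3.78501782e-01]
 [-2.72129998e-01  9.15524395e-01 -2.96243728e-01  3.14171051e-01]
 [-8.43184624e-02  2.83990759e-01  9.55112373e-01 -4.08763653e-01]
 [ 0.00000000e+00  0.00000000e+00  0.00000000e+00  1.00000000e+00]]
```

View pics/w1.png

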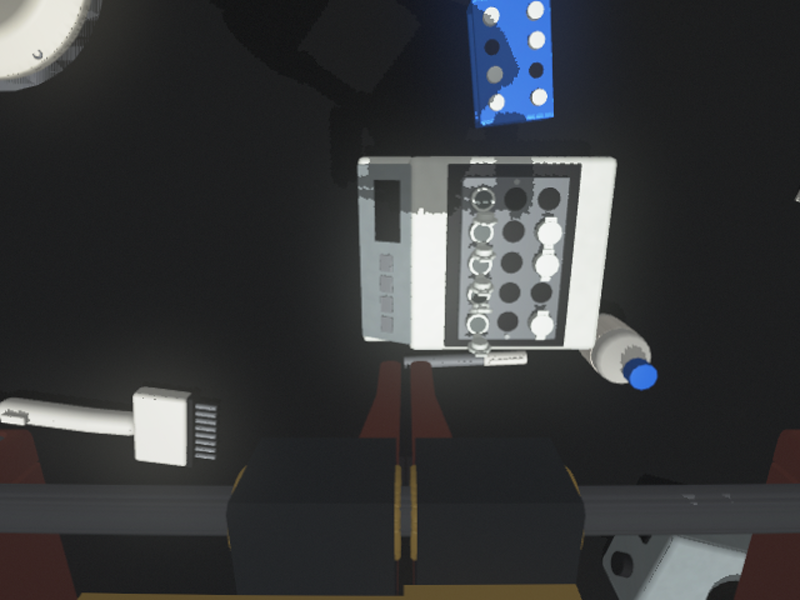

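The wrist view shows the open row at x≈480 px, with tubes from (483,199) (+y end) to (478,323) and the first lid at (479,345). Middle wells run from (515,199) to (508,321). I'll check the pose against those.

Run:
```python
from h import *
t=pickle.load(open('wrist.pkl','rb'))
W=np.array([atz(t,u/1.25,v/1.25,.088)[:2] for u,v in [(515,199),(513,231),(511,262),(510,292),(508,321)]])
T=np.array([atz(t,u/1.25,v/1.25,.096)[:2] for u,v in [(483,199),(482,232),(481,264),(480,295),(478,323)]])
for A in (W,T):
    ey=A[0]-A[4]; L=np.linalg.norm(ey); ey/=L; ex=np.array([ey[1],-ey[0]]); print(A.mean(0),np.arctan2(ex[1],ex[0]),L)
print('row',W.mean(0)-.027*ex)
for u,v in[(498,215),(497,247),(495,277),(565,260)]:
    print(world(t,u/1.25,v/1.25))   # block top / housing heights
print(world(t,548/1.25,233/1.25))  # shut lid top
```

```text
[ 0.52235431 -0.11794296] 0.2967240995840718 0.10343423559824227
[ 0.49663335 -0.12528883] 0.29483439101891584 0.10307914975592192
row [ 0.49651936 -0.12578866]
[ 0.49846696 -0.08447776  0.08820471]
[ 0.50670727 -0.10944705  0.08738917]
[ 0.51400106 -0.13415956  0.08623285]
[ 0.56793892 -0.10426493  0.07950602]
[ 0.53881312 -0.08576954  0.10021062]
```

Both views agree within 3 mm and 0.01 rad, and the heights match (block top ≈87–88 mm, lid tops ≈99–100 mm). For each lid I'll push it high, then lower the tips onto it under force feedback. That way no friction pulls the tubes up. First lid:

```bash
cat >> h.py <<'E'
ROW=np.array([.4955,-.1258]); YAW=.292; Q=quat(YAW); EY=np.array([-np.sin(YAW),np.cos(YAW)])
def P(lead,zb): return [*(ROW+EY*(lead-.010)),.088+zb+.008]
def lid(i):
    hy=-.064+.026*i
    move_l(P(hy+.011,.028),.06); f=np.array(state()['ft_force'])
    z=.028
    move_l(P(hy+.011,.015),.05); z=.015
    while z>.009:
        df=state()['ft_force']-f
        if df[2]>4: break
        z-=.0007; move_l(P(hy+.011,z),.03)
    print('lid',i+1,'z',round(z,4),'df',np.round(state()['ft_force']-f,1),'ee',state()['ee_pos'],'t',round(state()['time'],2))
    move_l(P(hy+.011,.028),.1)
E
python3 - <<'E'
from h import *
move_l(P(-.095,.08),.2,Q); move_l(P(-.095,.028),.1)
print(state()['time']); lid(0)
im=grab('wrist'); crop(im,320,60,520,300,2.5,'w2')
E
```

```text
5.85
lid 1 z 0.0108 df [-0.3  2.6  4.8] ee [ 0.51371758 -0.18607821  0.10730023] t 8.61
```

View pics/w2.png

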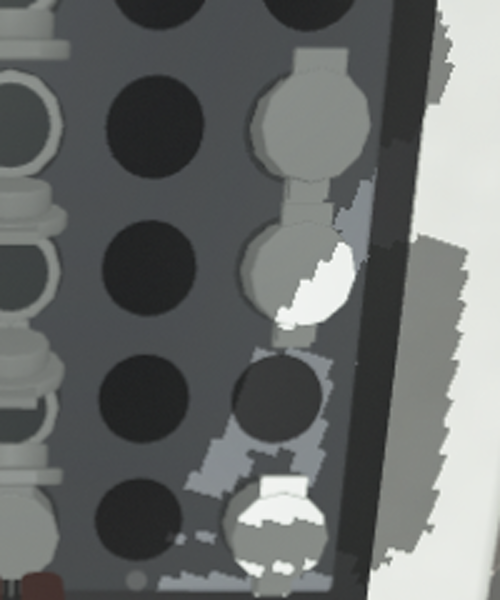

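Lid 1 (crop (20,535)) lies flat, contact came at 10.8 mm as expected, and lids 2–5 still stand. Now the others, then a light pass along the row.

Run:
```python
from h import *
for i in range(1,5): lid(i)
# light pass from mid first lid to past the last tab, at nominal lid-top height
f=state()['ft_force']
move_l(P(.063,.028),.1); move_l(P(.063,.014),.05); 
z=.014
while z>.0095 and (state()['ft_force']-f)[2]<4: z-=.0007; move_l(P(.063,z),.03)
print('last tab z',z,np.round(state()['ft_force']-f,1))
move_l(P(.063,.05),.15); move_l(P(-.05,.15),.25)
move_l([*(ROW-.06*np.array([EY[1],-EY[0]])),.33],.25)
im=grab('wrist'); crop(im,340,110,490,300,3.1,'w3'); s=state(); print(s['time'],s['ft_force'])
```

```text
lid 2 z 0.0108 df [-1.   0.4  4.3] ee [ 0.50624262 -0.16119727  0.10730724] t 11.47
lid 3 z 0.0108 df [-1.4  0.8  4.8] ee [ 0.49874685 -0.13632781  0.10731316] t 14.29
lid 4 z 0.0108 df [-1.   1.7  4.7] ee [ 0.49126343 -0.11139641  0.10730027] t 17.11
lid 5 z 0.0108 df [-3.   1.4  5.3] ee [ 0.48377472 -0.08651219  0.1072938 ] t 19.93
last tab z 0.010500000000000004 [-1.7  0.6  5.3]
24.0417 [ 0.76769382 -0.32558688 -0.16288899]
```

View pics/w3.png

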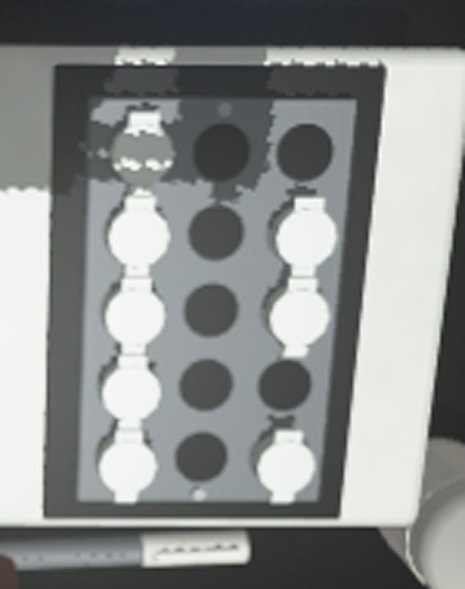

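All five lids (crop x≈130–142, y from 465 to 152) look flat, like the shut tubes opposite. I'll check tab heights in the depth image before handing in.

Run:
```python
from h import *
t=pickle.load(open('wrist.pkl','rb'))
f=lambda u,v: round(1000*world(t,340+u/3.1,110+v/3.1)[2],1)
for a,b in [((142,152),(143,119)),((138,236),(139,203)),((134,315),(135,284)),((131,390),(133,360)),((127,465),(129,436)),((305,238),(310,205)),((300,317),(303,285))]: print(f(*a),f(*b))
```

```text
98.5 98.1
98.4 98.3
99.4 97.8
99.5 98.4
97.7 98.7
99.0 98.2
99.3 98.4
```

Discs and tabs sit at the same height as the tubes that were already shut (98–99 mm), so the lids are flat and the tubes seated. Handing in.

```bash
python3 -c "
from bench import *
job_done(); print(state()['time'])"
```

```text
the job is handed in; nothing more can be done
the job is handed in; nothing more can be done
```

All five lids are shut, and I handed the job in at about 24 s of the 45 s allowed. No verdict is reported.

**What I did:** I worked along the row from the hinge-side (-y) end with closed fingertips. Instead of one continuous low pass, I folded each lid with a push near its tip and then lowered the fingertips onto it. This kept friction from drawing the tubes up. I finished with a light press on the last lid's tab and lifted the hand well clear.

**Last checks:**
- **Force:** the vertical force measured at the end of each press was 4–5.5 N. Every lid made contact 10.5–10.8 mm above the block, against 11 mm expected.
- **Lids and tubes:** in the depth image, lid discs and tabs are at 97.7–99.5 mm. The shut tubes I compared read 98.2–99.3 mm, so the lids lie flat and no tube has risen.
- **Order:** the picture after the first lid showed it shut with at least the next three still standing; lid 5 was outside that crop.
- **Surroundings:** I planned no motion near the shut tubes or other items, and those in the last picture looked undisturbed. I did not measure the positions of the bench items again.

No check failed. The two camera views differed by 3 mm on the row's position, which was within the margin I allowed.

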